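Secure the drive cover with the hanging T-key

TASK

One of the two big slotted screws on the black cover of the blue drive housing was left loose: its slot does not line up with the white marks in front of and behind it. Lift the red-handled T-key up off its two hooks, put its blade in the slot and turn that screw clockwise (seen from above), with the key only, until it is fully home at its stop with the slot in line with the white marks, leaving the other screw as it is. Then hang the key back upright with its red bar on the same two hooks, let go, and do not disturb the things standing around.

Things in the scene. Friction and masses are not known exactly. Their poses are not given: they have to be found in the camera images.
- housing: blue drive housing, fixed: box 160 mm (x) by 270 mm (y), flat black cover on top at 75 mm height, a blue motor cylinder (76 mm dia., top at 78 mm) along its +x side. Origin under the box's centre. The two screws stand on the cover 75 mm either side of its centre along its y axis; which is loose varies. White marks in front (-x) and behind each screw lie along the housing's x axis
- seat_loose: aluminium washer (56 mm dia.) with the loose screw that it carries; origin on the cover's surface (75 mm above the table) on the screw's axis, axes parallel to the housing's
- seat_tight: the same for the screw that is already home
- screw_loose (a joint): angle of the loose captive screw, rad: 0 slot along the housing's y axis, grows clockwise seen from above, 1.571 at its stop (home): slot along the housing's x axis. It starts between 0.25 and 0.75; stiff, about 0.12 N m
- screw_tight (a joint): the same angle for the screw that is already home; it starts at about 1.55
- slot_loose (a point): centre of the floor of the loose screw's slot, 6 mm above the cover, on the axis. x axis along the slot, z up. The steel head is 48 mm dia. and stands 15 mm above the cover; the slot is 10 mm wide with rounded lips, 9 mm deep, open at both ends
- slot_tight (a point): the same for the screw that is already home
- stand: fixed key stand: grey base plate 120 x 130 x 8 mm and two steel rod hooks (7 mm dia.) at y = +42 and -42 mm, whose upright posts are at x = +45 mm (150 mm high). The hooks have a 34 mm wide trough along x, centred at x = 0, its surface 130 mm above the table, and an upturned front (-x) tip 153 mm high
- hang (a point): where the centre of the key's bar hangs: in the stand's frame x = 0, y = 0, 140 mm high; axes of the stand
- key: T-key, 115 mm long, 0.2 kg, hanging upright by its bar. Origin at the tip of its blade, z up along the shank to the bar. Steel blade 6 mm thick (x), 30 mm wide (y), 19 mm high; shank 14 mm dia. (17 mm just under the bar); red bar 18 mm thick (x), 120 mm long (y), from 95 to 115 mm above the tip, parallel to the blade. Grip its middle, between the hooks
- key_bar (a point): centre of the key's red bar, 105 mm above the tip; axes of the key
- key_tip (a point): middle of the blade's lower edge (the key's origin); axes of the key
- can: open aluminium can with a plaster-caked band, 76 mm across, 80 mm high; origin under its centre
- jar: closed glass jar with a yellow cap, 60 mm across, 70 mm high; origin under its centre
- mould: white plaster mould half with a terracotta disc on top, 110 x 130 x 52 mm; origin under its centre
- mallet: hammer lying on the table; origin at its underside
- spatula: spatula lying on the table; origin at its underside
- wedge: light wooden block 120 x 50 x 30 mm; origin under its centre
- bowl: white bowl 120 mm across, 50 mm high; origin under its centre
Things that resemble listed ones, but are neither listed nor needed, are in the scene too. Of the things that look like the key, the larger one is meant.

How it is judged:
By the outcome, as a careful person would: the job done as asked, in the order asked, and still so for the second after the job is handed in, with the robot touching nothing.
It also fails if it takes over 51 s, if anything falls off the work surface, if the arm or the gripper's body presses on something with over 40 N, if the wrist force passes 120 N, or if a joint passes its speed limit or range.

ROBOT

A 6-joint arm with a two-finger parallel gripper is mounted at the origin on the work surface. World frame = base frame: x ahead of the robot, y to its left, z up, the work surface at z = 0. Lengths are in m, angles in rad, forces in N, time in s.
With the tool pointing down it reaches from about 0.25 to 0.775 m from the base axis. Payload 4 kg.
Tool frame: the origin (TCP) lies on the centre line of the jaws, within the pads' length; the fingertips stand 22 mm ahead of it and the grasp point (between the pads) lies 3 mm ahead of it; z points along the fingers, x is the direction in which the jaws open and shut, and the axes are right-handed (so a half turn about z gives the same grasp; the last joint's range is limited). The gripper opens to 85 mm and grips with 20 to 120 N. Pads are 22 mm wide; open, the fingers measure 114 mm over their backs; the gripper's body (76 mm by 85 mm) begins 54 mm behind the grasp point. The pads swing forward as they close: fully open they stand 13 mm farther back than shut.
Start: joints at [-1.329, 0.087, 1.371, -0, 1.684, -0.103], TCP at [0.186, -0.518, 0.253] pointing down, gripper open.
Joint ranges: [-3.1, 3.1], [-0.76, 2.03], [0.27, 2.55], [-1.08, 4.22], [0.17, 2.65], [-2.57, 2.57]. Speed limits (rad/s): [2.79, 2.79, 3.14, 3.14, 3.14, 3.14].

INTERFACE

Orientations are given as a unit quaternion [x, y, z, w].
In Python, from workcell import get_state, camera, sign_off, regions_of gives the robot as it stands.
- The arm moves only by the shell command python3 -m pendant 'ROWS' [FORCE]. ROWS is JSON, a list of rows, each a list of 5 numbers: the shift along the tool's x, y, z in mm, then the turn about the tool's z in degrees, then the closure in counts, from 0 (fully open) to 255 (shut). A call has 1 to 12 rows; each row shifts and turns the commanded pose from where the row before left it, along the tool's axes as they then stand; what a row does not reach is not made up. A row lasts 1/10 s, in which the tool goes at most 50 mm and 8.59 degrees, less where a joint would pass 70% of its speed; a pose out of reach is approached as far as the arm can. A call is refused whole if a number of a shift passes 50 or a number of a turn 8.59, either way. A call with a gripper value outside its range is refused whole. The fingers move at their own pace and stop on an object; FORCE is the grip in N (left out, the last holds). Time passes only in rows, so rows that do not move let the fingers close. It gives the time, the measured TCP pose, the force and the opening at its end, in the units of the state.
- get_state(): the state, without advancing time (a new reading comes with each control period).
- camera(name): name is "scene" or "top" or "wrist"; returns a dict with "pixels" (400x640x3 uint8, red, green, blue), "z_map" (400x640 float32, m along the optical axis (not along the pixel's ray), 0 where there is no reading), "camera_matrix" (3x3 intrinsics, pixels), "D" ([k1, k2, p1, p2, k3] as OpenCV has them; the pictures are not rectified), "R" (3x3) and "t" (3): a world point X has camera coordinates R X + t; the wrist camera has in their place "hand_eye" (4x4, takes a point from camera to tool coordinates, whose origin is the TCP and whose axes are the tool frame's). Camera axes: x right, y down, z forward; pixel columns grow to the right and rows downward; lengths in m; the calibration is good to about 2 mm. A picture is of the moment at which its call begins: read the wrist's pose just before it.
- sign_off(): hands the job in, once; it reports no verdict.
Trained networks look in a picture, given as the dict that the camera call returned (one of the last four; its "shot" number tells which), for a name from the list of things; names that differ only in an ending like _2 or _b are one class to them, and where a whole thing is asked for, a point or a joint stands for the part that bears it (a point fixed in the world has none). Each returns a list of dicts, best first, with "score" (0 to 1); they miss things now and then, are a little off and sometimes report something else, mostly with a low value. They report only what shows in the picture. A call takes as long as a camera call. They do not tell look-alikes from the thing itself.
- regions_of(picture, query): "region" (400x640 bool, what is visible of it) and "rect" ([left, top, right, bottom] in pixels, round what is visible of it).
The state is a dict: "time": time; "joints": joint angles; "dq": joint speeds; "tau": joint torques, N m; "eef_pos": TCP position; "eef_rot": TCP orientation; "force": force on the tool from outside, world axes, zero at the start; "torque": the same for the moment, N m; "gripper_width": opening from 0.0 (shut) to 1.0 (fully open).
Only numpy, scipy, OpenCV 4.12 (cv2) and the standard library are available. Lean on these libraries where they do the work, as an engineer would, in place of code of your own. Each camera call takes 0.05 s, during which the arm holds its last target.

## Working session

There is one attempt and no reset: what is moved stays moved. The work goes in short steps, Python scripts to look and compute and a shell command to move; the robot and the scene stay as the last step left them, time stands still between calls to the robot, and variables do not carry over. Pictures are saved under pics/ and viewed, and the job is handed in when it is done.

```bash
mkdir -p pics; ls
cat > h.py <<'E'
import numpy as np,cv2
from workcell import get_state,camera,sign_off,regions_of
def save(n,im): cv2.imwrite('pics/'+n,cv2.cvtColor(im,cv2.COLOR_RGB2BGR))
E
python3 - <<'E'
from h import *
import pickle
s=get_state();print(s)
for n in ['scene','top']:
    c=camera(n);save(n+'0.png',c['pixels']);print(n,c['camera_matrix'],c['D'],c['R'],c['t'])
    for q in ['key','housing','stand','seat_loose','screw_loose','can','jar']:
        print(q,[(round(r['score'],2),r['rect'])for r in regions_of(c,q)])
    pickle.dump(c,open(n+'0.pkl','wb'))
print(get_state()['time'])
E
```

```text
pics
{'time': 0.0, 'joints': array([-1.32908236e+00,  8.79479682e-02,  1.37229636e+00, -4.46313891e-06,
        1.68361008e+00, -1.03113740e-01]), 'dq': array([-0.0003132 , -0.0013571 ,  0.00053904, -0.0007957 ,  0.00089865,
        0.00094951]), 'tau': array([ 2.26154020e-04, -3.51870275e+01, -3.13273537e+01, -2.05815272e-04,
        1.07912131e-02, -5.54006505e-06]), 'eef_pos': array([ 0.18579416, -0.51717338,  0.25212157]), 'eef_rot': array([ 8.17934091e-01, -5.75310824e-01, -8.54558593e-04, -7.40686792e-04]), 'force': array([-0.07784468, -0.74415121, -0.3738792 ]), 'torque': array([-0.01305294,  0.03307211, -0.01073501]), 'gripper_width': 1.0007594840680203}
scene [[405.46796378   0.         323.24663368]
 [  0.         405.46796378 192.97716107]
 [  0.           0.           1.        ]] [-0.0580164  0.         0.         0.         0.       ] [[-1.65387272e-01  9.86228431e-01 -7.29706954e-04]
 [ 6.62086895e-01  1.10481360e-01 -7.41238701e-01]
 [-7.30950062e-01 -1.23074576e-01 -6.71241130e-01]] [ 0.07100228 -0.28739479  1.60187339]
key [(0.83, [275.3, 210.0, 306.2, 240.0]), (0.5
[... 700 characters left out ...]
          0.          0.        ] [[-0.02572146 -0.999662    0.00378001]
 [-0.99525679  0.02525287 -0.09394791]
 [ 0.0938207  -0.00617856 -0.99556994]] [0.00212561 0.56594766 1.58497702]
key [(0.7, [350.6, 165.8, 390.3, 202.8]), (0.52, [355.4, 176.6, 391.7, 181.6])]
housing [(0.66, [222.3, 150.3, 311.4, 227.4])]
stand [(0.79, [349.7, 164.9, 388.6, 199.9]), (0.43, [236.5, 196.5, 252.2, 208.8])]
seat_loose [(0.57, [204.7, 259.6, 279.4, 285.9]), (0.55, [239.6, 196.0, 252.5, 213.0])]
screw_loose [(0.61, [237.6, 194.4, 252.2, 213.1])]
can [(0.71, [363.6, 206.7, 386.9, 231.9]), (0.51, [202.7, 257.9, 277.8, 285.7])]
jar [(0.64, [351.5, 139.2, 372.1, 156.5]), (0.4, [314.8, 124.4, 349.1, 144.4])]
0.8
```

Run:
```python
import pickle,cv2
from h import save
for n,(a,b,c,d) in [('scene',(190,150,450,310)),('top',(190,110,410,300))]:
    p=pickle.load(open(n+'0.pkl','rb'))['pixels'][b:d,a:c]
    save(n+'0c.png',cv2.resize(p,None,fx=3,fy=3,interpolation=cv2.INTER_CUBIC))
```

```text
(no output)
```

View pics/scene0.png

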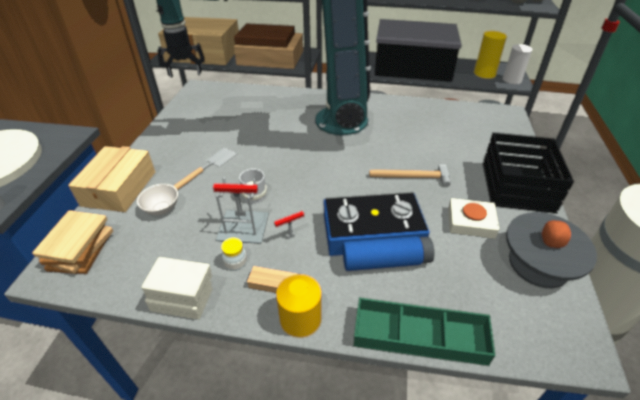

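View pics/top0.png

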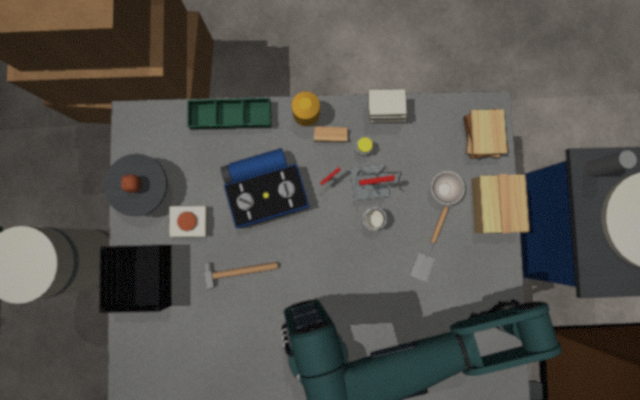

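```bash
sleep 0
```

```text
(no output)
```

View pics/scene0c.png

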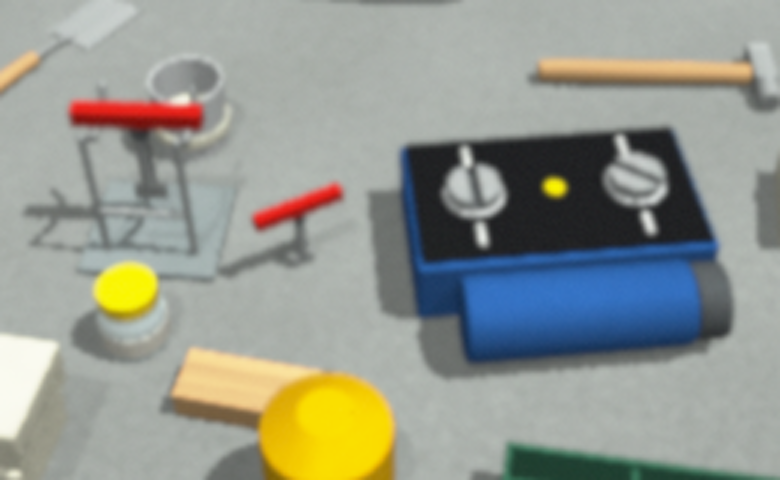

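View pics/top0c.png

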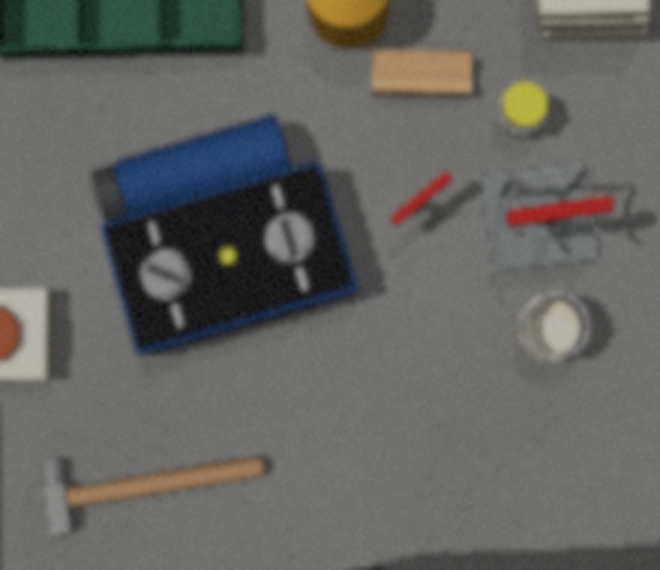

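Look-alikes for the key: a large red bar hanging on the stand (top 376,181; scene 235,187), and a small red T-key standing free (top 331,176; scene 289,218). I choose the large one on the stand. The loose screw is the one at top (245,201), where the slot is oblique to the marks. The one at (287,189) is in line.

```bash
cat >> h.py <<'E'
def ray(c,uv,T=None):
    """pixel->(origin,dir) in world (dir has unit camera z)"""
    uv=np.asarray(uv,float).reshape(-1,1,2)
    n=cv2.undistortPoints(uv,c['camera_matrix'],np.array(c['D']))[:,0]
    d=np.c_[n,np.ones(len(n))]
    if T is not None: return T[:3,3],d@T[:3,:3].T
    R=np.array(c['R']);t=np.array(c['t'])
    return -R.T@t,d@R
def atz(c,uv,z,T=None):
    o,d=ray(c,uv,T); return o+d*((z-o[2])/d[:,2])[:,None]
def wristT(s,c):
    from scipy.spatial.transform import Rotation as Ro
    T=np.eye(4);T[:3,:3]=Ro.from_quat(s['eef_rot']).as_matrix();T[:3,3]=s['eef_pos']
    return T@np.array(c['hand_eye'])
def cloud(c,T=None):
    z=c['z_map'];v,u=np.mgrid[0:400,0:640]
    o,d=ray(c,np.c_[u.ravel(),v.ravel()],T)
    return (o+d*z.reshape(-1,1)).reshape(400,640,3)
def redmask(p,lim=110):
    p=p.astype(int);return (p[...,0]>lim)&(p[...,1]<0.45*p[...,0])&(p[...,2]<0.45*p[...,0])
E
python3 - <<'E'
from h import *
import pickle
for n,box in [('top',(350,165,400,195)),('scene',(205,175,262,200))]:
    c=pickle.load(open(n+'0.pkl','rb'));m=redmask(c['pixels']);k=np.zeros_like(m);a,b,e,f=box;k[b:f,a:e]=1;m&=k>0
    v,u=np.where(m);P=atz(c,np.c_[u,v],0.148);ctr=P.mean(0)
    w,V=np.linalg.eigh(np.cov((P-ctr)[:,:2].T));ax=V[:,1]
    pr=(P-ctr)[:,:2]@ax
    print(n,m.sum(),ctr,'axis deg',np.degrees(np.arctan2(ax[1],ax[0])),'len',np.ptp(pr),np.sqrt(w))
    C=cloud(c)[m];print('depth med',np.median(C,0))
c=pickle.load(open('top0.pkl','rb'))
# marks
print('screws', atz(c,[[245,201],[287,189]],0.09))
p=c['pixels'].astype(int);C=cloud(c)
m=(p.max(-1)<45)&(C[...,2]>.06)&(C[...,2]<.09)
v,u=np.where(m[145:235,215:315]);u+=215;v+=145
P=atz(c,np.c_[u,v],.075)[:,:2].astype(np.float32);print(cv2.minAreaRect(P))
E
```

```text
top 155 [ 0.60664968 -0.21131554  0.148     ] axis deg 97.20141777556616 len 0.1155649981064619 [0.00435344 0.03324867]
depth med [ 0.6060855  -0.21004513  0.15047776]
scene 304 [ 0.61316622 -0.20809638  0.148     ] axis deg 95.01961213227997 len 0.11824020168872151 [0.00824002 0.03332175]
depth med [ 0.61151858 -0.2089262   0.14782175]
screws [[0.55254666 0.23523015 0.09      ]
 [0.59045586 0.08972857 0.09      ]]
((0.5725135207176208, 0.1644306778907776), (0.14433443546295166, 0.25330087542533875), 15.127429962158203)
```

```bash
cat >> h.py <<'E'
def ang(s):
    from scipy.spatial.transform import Rotation as Ro
    X=Ro.from_quat(s['eef_rot']).as_matrix();return np.degrees(np.arctan2(X[1,0],X[0,0])),X
def plan(goal,deg,n,g,s=None):
    """rows (tool axes, shift then turn) from the measured pose, assuming tool down"""
    s=s or get_state();a,X=ang(s);p=np.array(s['eef_pos']);d=(np.array(goal)-p)/n*1000
    da=(deg-a+180)%360-180
    print('from',p.round(4),'ang',round(a,2),'tilt',X[:,2].round(4),'turn',-da)
    r=[]
    for i in range(n):
        t=np.radians(a+da*i/n);u=np.array([np.cos(t),np.sin(t)]);w=np.array([u[1],-u[0]])
        r.append([round(d[:2]@u,1),round(d[:2]@w,1),round(-d[2],1),round(-da/n,2),g])
    print(r)
E
python3 - <<'E'
from h import *
plan([.590,-.21,.31],7,12,0)
E
```

```text
from [ 0.1859 -0.5177  0.2534] ang -70.24 tilt [-0.e+00 -2.e-04 -1.e+00] turn -77.24414727739719
[[np.float64(-12.7), np.float64(-40.4), np.float64(-4.7), np.float64(-6.44), 0], [np.float64(-8.1), np.float64(-41.5), np.float64(-4.7), np.float64(-6.44), 0], [np.float64(-3.4), np.float64(-42.2), np.float64(-4.7), np.float64(-6.44), 0], [np.float64(1.3), np.float64(-42.3), np.float64(-4.7), np.float64(-6.44), 0], [np.float64(6.1), np.float64(-41.9), np.float64(-4.7), np.float64(-6.44), 0], [np.float64(10.7), np.float64(-40.9), np.float64(-4.7), np.float64(-6.44), 0], [np.float64(15.2), np.float64(-39.5), np.float64(-4.7), np.float64(-6.44), 0], [np.float64(19.6), np.float64(-37.5), np.float64(-4.7), np.float64(-6.44), 0], [np.float64(23.6), np.float64(-35.1), np.float64(-4.7), np.float64(-6.44), 0], [np.float64(27.4), np.float64(-32.2), np.float64(-4.7), np.float64(-6.44), 0], [np.float64(30.9), np.float64(-29.0), np.float64(-4.7), np.float64(-6.44), 0], [np.float64(33.9), np.float64(-25.3), np.float64(-4.7), np.float64(-6.44), 0]]
```

```bash
sed -i 's/round(d\[:2\]@u,1),round(d\[:2\]@w,1)/round(float(d[:2]@u),1),round(float(d[:2]@w),1)/;s/round(-d\[2\],1),round(-da\/n,2)/round(float(-d[2]),1),round(float(-da\/n),2)/' h.py
python3 -m pendant '[[-12.7,-40.4,-4.7,-6.44,0],[-8.1,-41.5,-4.7,-6.44,0],[-3.4,-42.2,-4.7,-6.44,0],[1.3,-42.3,-4.7,-6.44,0],[6.1,-41.9,-4.7,-6.44,0],[10.7,-40.9,-4.7,-6.44,0],[15.2,-39.5,-4.7,-6.44,0],[19.6,-37.5,-4.7,-6.44,0],[23.6,-35.1,-4.7,-6.44,0],[27.4,-32.2,-4.7,-6.44,0],[30.9,-29,-4.7,-6.44,0],[33.9,-25.3,-4.7,-6.44,0]]'
python3 -m pendant '[[0,0,0,0,0],[0,0,0,0,0]]'
python3 - <<'E'
from h import *
import pickle
s=get_state();c=camera('wrist');save('w1.png',c['pixels']);pickle.dump((s,c),open('w1.pkl','wb'))
print(s['time'],s['eef_pos'],ang(s)[0],c['hand_eye'],c['camera_matrix'],c['D'])
E
```

```text
time: 2.0
eef_pos: [0.5911, -0.2087, 0.31]
eef_rot: [0.998, 0.064, 0.0, 0.0]
force: [-0.2, -1.2, 0.9]
gripper_width: 1.002
time: 2.2
eef_pos: [0.5904, -0.2093, 0.3092]
eef_rot: [0.998, 0.062, -0.0, 0.0]
force: [-0.0, -0.3, -1.1]
gripper_width: 0.997
2.2 [ 0.59040779 -0.20932352  0.3092216 ] 7.097431891425989 [[ 9.99999527e-01 -9.55385852e-04 -1.82924521e-04 -9.46959202e-05]
 [ 9.67314033e-04  9.56845151e-01  2.90596665e-01 -7.39744687e-02]
 [-1.02601502e-04 -2.90596705e-01  9.56845622e-01 -1.20389523e-01]
 [ 0.00000000e+00  0.00000000e+00  0.00000000e+00  1.00000000e+00]] [[332.2917396    0.         317.97055529]
 [  0.         332.2917396  198.09359302]
 [  0.           0.           1.        ]] [-0.020598  0.        0.        0.        0.      ]
```

View pics/w1.png

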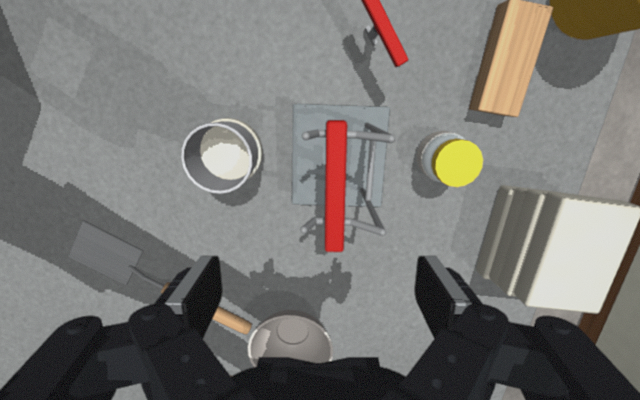

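Run:
```python
from h import *
import pickle
s,c=pickle.load(open('w1.pkl','rb'));T=wristT(s,c);print('cam',T[:3,3])
m=redmask(c['pixels'],100);m[:110]=0
v,u=np.where(m)
for z in(.150,.14):
    r=cv2.minAreaRect(atz(c,np.c_[u,v],z,T)[:,:2].astype(np.float32));print(z,r)
C=cloud(c,T)[m];print('depth',np.median(C,0),np.percentile(C[:,2],[5,25,50,75,95]))
top=C[np.abs(C[:,2]-np.median(C[:,2]))<.004];print('toprect',cv2.minAreaRect(top[:,:2].astype(np.float32)),top.mean(0))
save('w1c.png',cv2.resize(c['pixels'][90:270,270:420],None,fx=3,fy=3,interpolation=cv2.INTER_CUBIC))
```

```text
cam [ 0.58129097 -0.13589778  0.42960189]
0.15 ((0.6052250266075134, -0.2108907252550125), (0.017030252143740654, 0.1174427792429924), 6.6422343254089355)
0.14 ((0.6060810685157776, -0.21357285976409912), (0.017639342695474625, 0.12164317071437836), 6.6421799659729)
depth [ 0.60473842 -0.20563745  0.14965297] [0.14819045 0.14912375 0.14965297 0.15014133 0.15082276]
toprect ((0.6054204106330872, -0.21123342216014862), (0.017265629023313522, 0.1179862916469574), 6.647990703582764) [ 0.60481602 -0.20759369  0.14960066]
```

View pics/w1c.png

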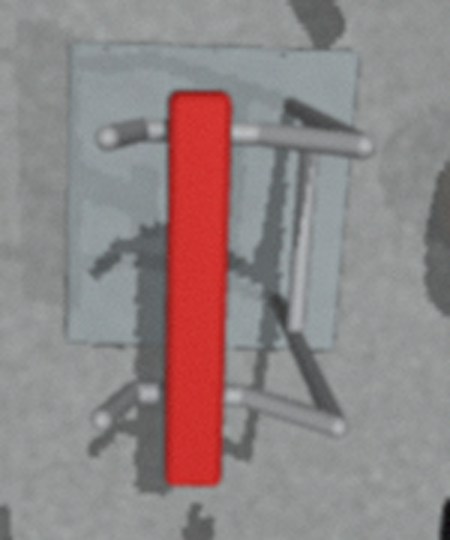

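Run:
```python
from h import *
import pickle
s,c=pickle.load(open('w1.pkl','rb'));C=cloud(c,wristT(s,c))
print('crossrod z',C[90+80:90+180:20,270+98].round(3))
plan([.6053,-.211,.309],6.65,1,130)
```

```text
crossrod z [[ 0.646 -0.207  0.063]
 [ 0.65  -0.23   0.063]
 [ 0.649 -0.245  0.09 ]
 [ 0.642 -0.247  0.143]
 [ 0.677 -0.333 -0.   ]]
from [ 0.5897 -0.2101  0.3094] ang 7.01 tilt [-1.e-03 -3.e-04 -1.e+00] turn 0.3594346087550093
[[15.4, 2.8, 0.4, 0.36, 130]]
```

```bash
python3 -m pendant '[[15.3,2.6,0,0.36,130],[0,0,35,0,130],[0,0,40,0,130],[0,0,40,0,130],[0,0,25,0,130],[0,0,0,0,130],[0,0,0,0,130]]' 60
python3 - <<'E'
from h import *
import pickle
P=[];A=[]
s=get_state();c=camera('wrist');save('w2.png',c['pixels'])
T=wristT(s,c);m=redmask(c['pixels'],100)
print(s['eef_pos'],ang(s)[0],s['time'])
n,l,st,_=cv2.connectedComponentsWithStats(m.astype(np.uint8));print(st[st[:,4]>200])
E
```

```text
time: 2.95
eef_pos: [0.6047, -0.2118, 0.1703]
eef_rot: [0.998, 0.057, -0.0, 0.0]
force: [-0.3, -0.6, 1.6]
gripper_width: 0.492
[ 0.60470414 -0.21182124  0.17032985] 6.559959622376943 2.95
[[     0      0    640    400 246842]
 [   409      0     36     36    788]
 [   300    130     40    232   8370]]
```

View pics/w2.png

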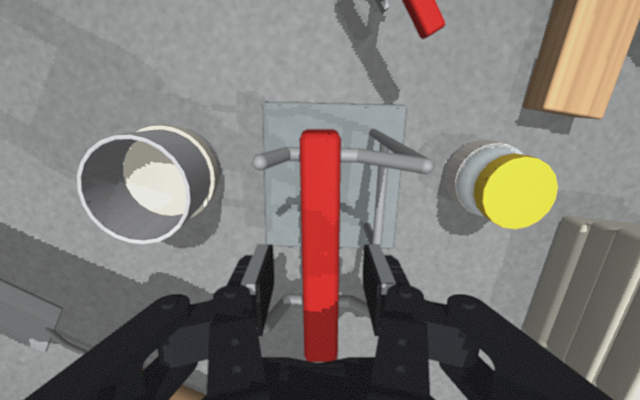

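The large bar runs from (320,132) to (320,360) and is centred between the fingers at 262 and 375. I'll descend and grip.

```bash
python3 -m pendant '[[0,0,14,0,130],[0,0,13,0,130],[0,0,0,0,130],[0,0,0,0,255],[0,0,0,0,255],[0,0,0,0,255],[0,0,0,0,255],[0,0,0,0,255]]' 90
```

```text
time: 3.8
eef_pos: [0.6057, -0.2107, 0.1431]
eef_rot: [0.998, 0.058, 0.0, 0.0]
force: [0.6, -0.0, 0.4]
gripper_width: 0.198
```

```bash
python3 -m pendant '[[0,0,-15,0,255],[0,0,-40,0,255],[0,0,-40,0,255],[0,0,-40,0,255],[0,0,0,0,255]]'
python3 - <<'E'
from h import *
plan([.5275,.165,.278],-20,12,255)
E
```

```text
time: 4.3
eef_pos: [0.6074, -0.2116, 0.2876]
eef_rot: [0.998, 0.058, 0.007, 0.004]
force: [0.0, -0.1, -0.6]
gripper_width: 0.198
from [ 0.6074 -0.2116  0.2876] ang 6.68 tilt [ 0.0144 -0.0066 -0.9999] turn 26.67760411663346
[[-3.0, -31.9, 0.8, 2.22, 255], [-4.2, -31.8, 0.8, 2.22, 255], [-5.4, -31.6, 0.8, 2.22, 255], [-6.7, -31.4, 0.8, 2.22, 255], [-7.9, -31.1, 0.8, 2.22, 255], [-9.1, -30.8, 0.8, 2.22, 255], [-10.3, -30.4, 0.8, 2.22, 255], [-11.4, -30.0, 0.8, 2.22, 255], [-12.6, -29.5, 0.8, 2.22, 255], [-13.7, -29.0, 0.8, 2.22, 255], [-14.8, -28.5, 0.8, 2.22, 255], [-15.9, -27.9, 0.8, 2.22, 255]]
```

```bash
python3 -m pendant '[[-3,-31.9,0.5,2.22,255],[-4.2,-31.8,0.5,2.22,255],[-5.4,-31.6,0.5,2.22,255],[-6.7,-31.4,0.5,2.22,255],[-7.9,-31.1,0.5,2.22,255],[-9.1,-30.8,0.5,2.22,255],[-10.3,-30.4,0.5,2.22,255],[-11.4,-30,0.5,2.22,255],[-12.6,-29.5,0.5,2.22,255],[-13.7,-29,0.5,2.22,255],[-14.8,-28.5,0.5,2.22,255],[-15.9,-27.9,0.5,2.22,255]]'
python3 -m pendant '[[0,0,0,0,255],[0,0,0,0,255],[0,0,0,0,255]]'
python3 - <<'E'
from h import *
import pickle
s=get_state();c=camera('wrist');save('w3.png',c['pixels']);pickle.dump((s,c),open('w3.pkl','wb'))
print(s['time'],s['eef_pos'],ang(s),s['force'])
r=regions_of(c,'screw_loose');print([(q['score'],q['rect'])for q in r])
r=regions_of(c,'seat_loose');print([(q['score'],q['rect'])for q in r])
E
```

```text
time: 5.5
eef_pos: [0.5245, 0.167, 0.2711]
eef_rot: [0.985, -0.174, -0.001, 0.0]
force: [0.4, -0.4, -2.8]
gripper_width: 0.194
time: 5.8
eef_pos: [0.5254, 0.1652, 0.2714]
eef_rot: [0.985, -0.174, -0.0, 0.0]
force: [-0.0, -0.0, -2.0]
gripper_width: 0.195
5.8 [0.52535306 0.16515198 0.27137741] (np.float64(-19.999382353540557), array([[ 9.39696294e-01, -3.42009698e-01, -4.91244560e-04],
       [-3.42010009e-01, -9.39695921e-01, -8.54705354e-04],
       [-1.69302990e-04,  9.71174010e-04, -9.99999514e-01]])) [-0.00810653 -0.01455901 -1.95072313]
[(0.94, [291.4, 65.2, 342.5, 117.1])]
[(0.96, [288.1, 59.4, 348.4, 121.0])]
```

View pics/w3.png

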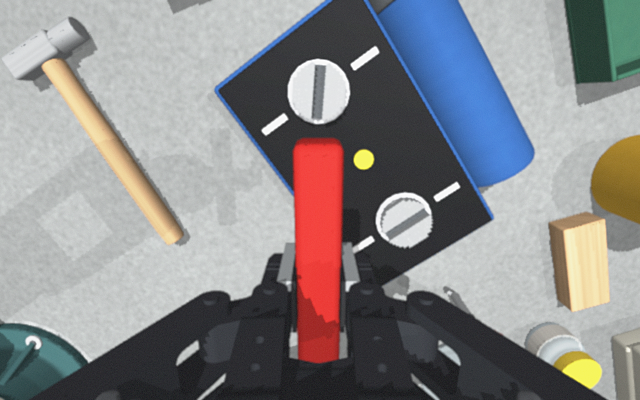

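Run:
```python
from h import *
import pickle
s,c=pickle.load(open('w3.pkl','rb'));T=wristT(s,c);p=c['pixels'].astype(int)
m=redmask(c['pixels'],100);v,u=np.where(m)
P=atz(c,np.c_[u,v],s['eef_pos'][2]-.003+.010,T)
He=np.array(c['hand_eye']);Tt=T@np.linalg.inv(He)
Q=(P-Tt[:3,3])@Tt[:3,:3];r=cv2.minAreaRect(Q[:,:2].astype(np.float32));print('bar in tool',r)
# slot
g=p.sum(2)/3
v,u=np.mgrid[55:126,284:352];
W=atz(c,np.c_[u.ravel(),v.ravel()],.090,T)
gg=g[55:126,284:352].ravel()
bright=gg>130
# seat circle
(cx,r_)=cv2.minEnclosingCircle(W[bright][:,:2].astype(np.float32));print('circ',cx,r_)
cen=np.array(cx)
for z in(.09,.081):
    W=atz(c,np.c_[u.ravel(),v.ravel()],z,T)
    d=np.hypot(*(W[:,:2]-cen).T)
    for th in(100,120,140):
        k=(d<.021)&(gg<th);S=W[k][:,:2]
        rr=cv2.minAreaRect(S.astype(np.float32));mu=S.mean(0);w,V=np.linalg.eigh(np.cov((S-mu).T));a=V[:,1]
        print(z,th,k.sum(),mu,np.degrees(np.arctan2(a[1],a[0]))%180,rr)
# marks direction: white blobs on the black cover
k=(g>180).astype(np.uint8);n,l,st,ce=cv2.connectedComponentsWithStats(k)
for i in range(1,n):
    if 30<st[i,4]<400: print(st[i],ce[i],atz(c,ce[i],.075,T)[0])
save('w3c.png',cv2.resize(c['pixels'][40:140,250:390],None,fx=5,fy=5,interpolation=cv2.INTER_CUBIC))
```

```text
bar in tool ((-5.429703742265701e-05, -0.013988826423883438), (0.09357567131519318, 0.01758197881281376), 89.9847640991211)
circ (0.5507121086120605, 0.2381683588027954) 0.03812258318066597
0.09 100 29 [0.54917934 0.23987623] 65.76013906703079 ((0.5492390394210815, 0.23979142308235168), (0.03904455900192261, 0.0009070988744497299), 66.01441192626953)
0.09 120 151 [0.55008071 0.23839872] 66.43310592444809 ((0.551391065120697, 0.23786738514900208), (0.04089462384581566, 0.007517291232943535), 65.53978729248047)
0.09 140 487 [0.55178397 0.23822483] 65.54592358476982 ((0.5517180562019348, 0.23789894580841064), (0.04121699184179306, 0.00854567252099514), 65.58563995361328)
0.081 100 28 [0.54883872 0.23937672] 65.76766307854444 ((0.5490280389785767, 0.23956654965877533), (0.039387669414281845, 0.000934177078306675), 66.01446533203125)
0.081 120 147 [0.54998389 0.2382281 ] 66.3512237237878 ((0.5512557625770569, 0.237618550658226), (0.04122360050678253, 0.00774155929684639), 65.53974914550781)
0.081 140 475 [0.55167461 0.23801566] 65.51000287300343 ((0.5515927076339722, 0.23765067756175995),
[... 714 characters left out ...]
.075     ]
[592 333  15  10  67] [597.97014925 337.86567164] [ 0.76622644 -0.12832586  0.075     ]
[ 25 336  16  13 109] [ 33.17431193 340.88073394] [0.143551   0.09414822 0.075     ]
[177 342  21  22 152] [187.79605263 351.61184211] [0.31003784 0.01991759 0.075     ]
[440 347  20  17 115] [450.25217391 353.7826087 ] [ 0.59783134 -0.08842457  0.075     ]
[603 351   8   7  32] [607.3125 354.    ] [ 0.77479762 -0.15650447  0.075     ]
[605 368   7  10  38] [608.28947368 371.94736842] [ 0.77367182 -0.18489945  0.075     ]
[199 376  26  24  70] [213.5        386.22857143] [ 0.3159968  -0.03716862  0.075     ]
[419 384  19  16  42] [427.92857143 391.04761905] [ 0.55931705 -0.13405053  0.075     ]
```

View pics/w3c.png

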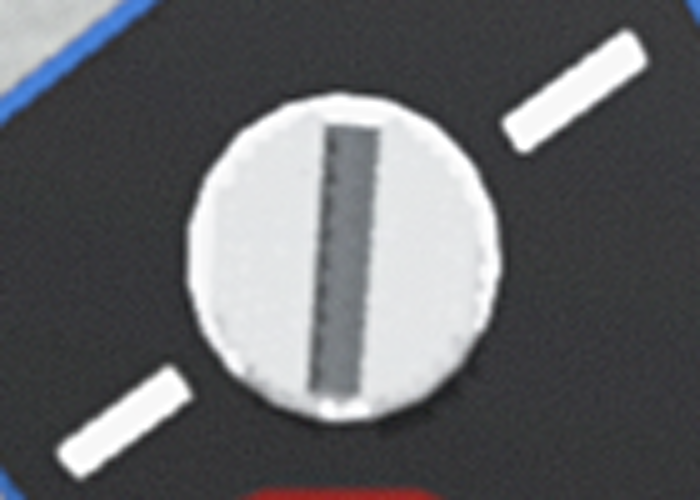

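Run:
```python
from h import *
plan([.5520,.2384,.225],-24.45,4,255)
```

```text
from [0.5256 0.1649 0.2716] ang -20.06 tilt [-2.e-04 -3.e-04 -1.e+00] turn 4.392786131808947
[[-0.1, -19.5, 11.6, 1.1, 255], [-0.5, -19.5, 11.6, 1.1, 255], [-0.9, -19.5, 11.6, 1.1, 255], [-1.2, -19.5, 11.6, 1.1, 255]]
```

```bash
python3 -m pendant '[[-0.1,-19.5,8,1.1,255],[-0.5,-19.5,11.6,1.1,255],[-0.9,-19.5,13,1.1,255],[-1.2,-19.5,13.8,1.1,255],[0,0,0,0,255],[0,0,0,0,255],[0,0,0,0,255]]'
python3 - <<'E'
from h import *
import pickle
plan([.5520,.2384,.203],-24.45,1,255)
c=camera('scene');pickle.dump(c,open('s1.pkl','wb'))
save('s1.png',cv2.resize(c['pixels'][130:250,320:460],None,fx=5,fy=5,interpolation=cv2.INTER_CUBIC))
plan([.5520,.2384,.203],-24.45,1,255)
E
```

```text
time: 6.65
eef_pos: [0.552, 0.2385, 0.2262]
eef_rot: [0.977, -0.212, 0.001, -0.0]
force: [0.3, 0.1, -1.9]
gripper_width: 0.195
from [0.552  0.2385 0.2262] ang -24.42 tilt [ 1.3e-03 -2.0e-04 -1.0e+00] turn 0.025294571096054597
[[0.0, 0.1, 23.2, 0.03, 255]]
from [0.552  0.2386 0.2265] ang -24.43 tilt [ 1.9e-03  1.0e-04 -1.0e+00] turn 0.020903969891975294
[[0.0, 0.1, 23.5, 0.02, 255]]
```

View pics/s1.png

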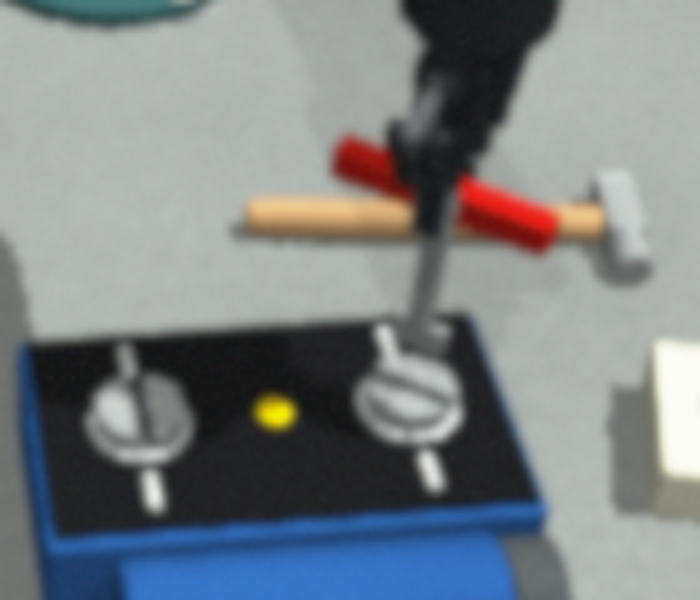

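The blade hangs over the oblique slot (crop 425,335 above 408,395) and is parallel to it. I'll lower it in steps and watch the force.

```bash
python3 -m pendant '[[0,0,10,0,255],[0,0,10,0,255],[0,0,6,0,255],[0,0,3,0,255],[0,0,0,0,255]]'
python3 -m pendant '[[0,0,2,0,255],[0,0,2,0,255],[0,0,0,0,255]]'
```

```text
time: 7.2
eef_pos: [0.5511, 0.2393, 0.1951]
eef_rot: [0.977, -0.211, -0.001, 0.001]
force: [-0.3, -0.6, -2.2]
gripper_width: 0.195
time: 7.5
eef_pos: [0.5515, 0.2395, 0.1922]
eef_rot: [0.977, -0.211, -0.0, 0.0]
force: [0.4, 0.1, -2.7]
gripper_width: 0.197
```

```bash
python3 -m pendant '[[0,0,0.8,0,255],[0,0,0,3,255],[0,0,0,4,255],[0,0,0,4,255],[0,0,0,4,255],[0,0,0,4,255],[0,0,0,4,255],[0,0,0,4,255],[0,0,0,0,255]]' 110
python3 - <<'E'
from h import *
s=get_state();print(s['time'],s['eef_pos'],ang(s),s['force'],s['torque'])
c=camera('wrist');save('w4.png',c['pixels'])
E
```

```text
time: 8.4
eef_pos: [0.552, 0.2391, 0.1916]
eef_rot: [0.901, -0.433, 0.001, 0.0]
force: [1.1, -0.5, -3.0]
gripper_width: 0.19
8.4 [0.55197552 0.23908001 0.19161979] (np.float64(-51.36152252772343), array([[ 6.24403704e-01, -7.81101035e-01,  1.09014478e-03],
       [-7.81100588e-01, -6.24404585e-01, -8.86803123e-04],
       [ 1.37337424e-03, -2.97789576e-04, -9.99999013e-01]])) [ 1.08211455 -0.45648613 -3.02899896] [-0.28408591 -0.23679995  0.13491009]
```

View pics/w4.png

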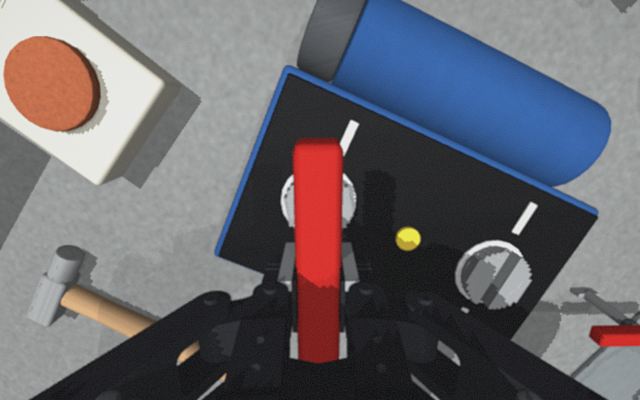

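```bash
python3 -m pendant '[[0,0,0,4,255],[0,0,0,4,255],[0,0,0,4,255],[0,0,0,4,255],[0,0,0,4,255],[0,0,0,3,255],[0,0,0,0,255]]'
python3 - <<'E'
from h import *
s=get_state();print(s['time'],s['eef_pos'],ang(s)[0],s['force'],s['torque'])
E
python3 -m pendant '[[0,0,0,2,255],[0,0,0,2,255],[0,0,0,0,255]]'
python3 - <<'E'
from h import *
s=get_state();print(s['time'],s['eef_pos'],ang(s)[0],s['force'],s['torque'])
E
```

```text
time: 9.15
eef_pos: [0.5519, 0.2391, 0.1916]
eef_rot: [0.797, -0.604, 0.001, 0.0]
force: [0.8, -1.6, -2.3]
gripper_width: 0.193
9.15 [0.55185855 0.23913123 0.19161384] -74.29740934406642 [ 0.83464339 -1.56553338 -2.31639011] [-0.35939204 -0.32352756  0.1204942 ]
time: 9.45
eef_pos: [0.5518, 0.2392, 0.1916]
eef_rot: [0.776, -0.631, 0.0, 0.0]
force: [0.8, -2.2, -2.7]
gripper_width: 0.187
9.45 [0.55183081 0.2391679  0.19163103] -78.2653745349692 [ 0.84844146 -2.20358845 -2.74235697] [-0.47425508 -0.27288821  0.09877389]
```

```bash
cat > q.py <<'E'
from h import *
s=get_state();print(s['time'],s['eef_pos'].round(4),round(ang(s)[0],2),s['force'].round(1),s['torque'].round(3),'tau6',round(s['tau'][5],3))
E
for i in 1 2; do python3 -m pendant '[[0,0,0,2,255],[0,0,0,0,255]]' >/dev/null; python3 q.py; done
```

```text
9.65 [0.5518 0.2392 0.1916] -80.27 [ 0.7 -1.5 -2.5] [-0.435 -0.362  0.159] tau6 0.241
9.85 [0.5518 0.2392 0.1916] -82.27 [ 1.3 -1.6 -1.9] [-0.512 -0.369  0.12 ] tau6 0.242
```

```bash
for i in 1 2; do python3 -m pendant '[[0,0,0,1.5,255],[0,0,0,0,255]]' >/dev/null; python3 q.py; done
python3 - <<'E'
from h import *
c=camera('wrist');save('w5.png',c['pixels'])
E
```

```text
10.05 [0.5517 0.2392 0.1916] -83.86 [ 1.9 -2.9 -1.7] [-0.585 -0.376  0.128] tau6 0.204
10.25 [0.5517 0.2393 0.1916] -85.39 [ 1.9 -2.3 -0.9] [-0.629 -0.394  0.125] tau6 0.223
```

View pics/w5.png

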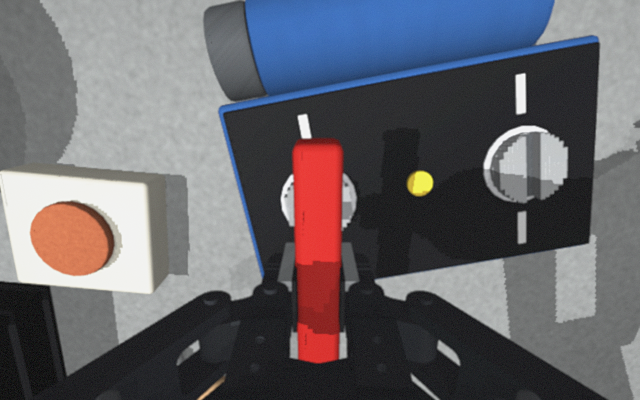

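```bash
for i in 1 2 3; do python3 -m pendant '[[0,0,0,1.5,255],[0,0,0,0,255]]' >/dev/null; python3 q.py; done
```

```text
10.5 [0.5517 0.2393 0.1916] -86.89 [ 1.8 -2.9 -1.2] [-0.723 -0.487  0.317] tau6 0.387
10.7 [0.5517 0.2394 0.1916] -88.37 [ 1.5 -3.6 -1.5] [-0.832 -0.455  0.549] tau6 0.634
10.9 [0.5516 0.2394 0.1916] -89.86 [ 1.  -4.  -1.2] [-0.921 -0.432  0.803] tau6 0.932
```

The torque jumped from 0.12 to 0.80 N m past -86.5°, so the screw is at its stop. I'll back off to centre the blade in the slot, lift, and look.

```bash
python3 -m pendant '[[0,0,0,-4,255],[0,0,0,-4,255],[0,0,0,-4,255],[0,0,0,-2.5,255],[0,0,0,0,255]]' >/dev/null; python3 q.py
python3 -m pendant '[[0,0,-4,0,255],[0,0,-6,0,255],[0,0,-10,0,255],[0,0,-20,0,255],[0,0,-20,0,255],[0,0,-25,0,255],[0,0,0,0,255],[0,0,0,0,255]]'
python3 - <<'E'
from h import *
plan([.552-.075*np.cos(np.radians(14.6)),.2391-.075*np.sin(np.radians(14.6)),.275],-75,3,255)
E
```

```text
11.4 [0.5508 0.2405 0.191 ] -75.42 [-0.2  0.1 -2.2] [-0.038 -0.055  0.005] tau6 -0.196
time: 12.2
eef_pos: [0.5518, 0.2396, 0.2775]
eef_rot: [0.791, -0.611, 0.001, -0.001]
force: [0.4, 0.0, -2.9]
gripper_width: 0.191
from [0.5518 0.2396 0.2775] ang -75.37 tilt [ 2.e-03  8.e-04 -1.e+00] turn -0.3734315737756333
[[0.2, 25.0, 0.8, -0.12, 255], [0.1, 25.0, 0.8, -0.12, 255], [0.1, 25.0, 0.8, -0.12, 255]]
```

```bash
python3 -m pendant '[[0,25,0,0,255],[0,25,0,0,255],[0,25,0,0,255],[0,0,0,0,255],[0,0,0,0,255]]'
python3 - <<'E'
from h import *
import pickle
s=get_state();c=camera('wrist');save('w6.png',c['pixels']);pickle.dump((s,c),open('w6.pkl','wb'))
print(s['eef_pos'],ang(s)[0])
print([(q['score'],q['rect'])for q in regions_of(c,'screw_loose')])
E
```

```text
time: 12.7
eef_pos: [0.4785, 0.2204, 0.2752]
eef_rot: [0.791, -0.611, -0.0, 0.001]
force: [0.5, 0.9, -2.4]
gripper_width: 0.193
[0.47845053 0.22040932 0.27519932] -75.3618472533985
[]
```

View pics/w6.png

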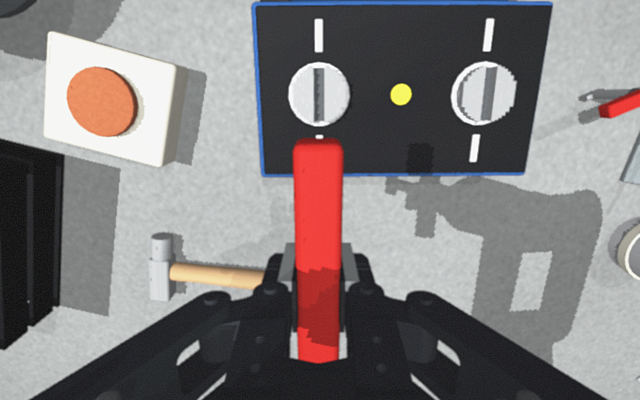

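Run:
```python
from h import *
import pickle
s,c=pickle.load(open('w6.pkl','rb'));T=wristT(s,c);g=c['pixels'].astype(int).sum(2)/3
def slot(u0,v0,r=25):
    v,u=np.mgrid[v0-r:v0+r+1,u0-r:u0+r+1];k=(np.hypot(u-u0,v-v0)<r-4)&(g[v0-r:v0+r+1,u0-r:u0+r+1]<150)
    S=atz(c,np.c_[u[k],v[k]],.085,T)[:,:2];rr=cv2.minAreaRect(S.astype(np.float32));print(k.sum(),rr);w,V=np.linalg.eigh(np.cov((S-S.mean(0)).T));return np.degrees(np.arctan2(V[1,1],V[0,1]))%180
print('loose',slot(319,95),'tight',slot(487,93))
def mark(a,b,e,f):
    k=g[b:f,a:e]>170;v,u=np.where(k);P=atz(c,np.c_[u+a,v+b],.075,T);return P.mean(0)[:2],P[:,:2]
m1=mark(480,12,500,55);m2=mark(465,130,485,165);d=m1[0]-m2[0];print('marks tight',np.degrees(np.arctan2(d[1],d[0])),m1[0],m2[0])
m=mark(312,12,328,55)[1];print('front mark rect',cv2.minAreaRect(m.astype(np.float32)),m.mean(0))
a=np.array([.552,.2385]);d=m.mean(0)-a;print(np.degrees(np.arctan2(d[1],d[0])))
r=cv2.minAreaRect(np.argwhere(redmask(c['pixels'],100)&(np.arange(640)<500)&(np.arange(640)>250))[:,::-1].astype(np.float32));print('bar px',r)
plan([.6055,-.215+.06,.300],6.65,12,255)
```

```text
410 ((0.551608145236969, 0.23891893029212952), (0.034297626465559006, 0.008178679272532463), 14.583429336547852)
418 ((0.5921333432197571, 0.09190333634614944), (0.034515589475631714, 0.009338152594864368), 15.834266662597656)
loose 14.609887780035507 tight 16.10541335717818
marks tight 15.03145603781413 [0.63987845 0.10691362] [0.54319734 0.0809511 ]
front mark rect ((0.600862443447113, 0.2517452836036682), (0.025876518338918686, 0.006237737834453583), 14.579294204711914) [0.60094878 0.25179724]
15.197981994713992
bar px ((317.5, 250.5), (225.0, 51.0), 90.0)
from [0.4793 0.2205 0.2755] ang -75.37 tilt [-1.1e-03 -5.0e-04 -1.0e+00] turn -82.02133159419918
[[32.9, -2.3, -2.0, -6.84, 255], [33.0, 1.7, -2.0, -6.84, 255], [32.5, 5.6, -2.0, -6.84, 255], [31.6, 9.4, -2.0, -6.84, 255], [30.3, 13.1, -2.0, -6.84, 255], [28.5, 16.6, -2.0, -6.84, 255], [26.3, 19.9, -2.0, -6.84, 255], [23.8, 22.9, -2.0, -6.84, 255], [20.9, 25.6, -2.0, -6.84, 255], [17.7, 27.9, -2.0, -6.84, 255], [14.3, 29.8, -2.0, -6.84, 255], [10.6, 31.3, -2.0, -6.84, 255]]
```

The loose slot is at 14.6° against 15.0° for the marks, so it is home. The tight slot is still about 1° short, which is how it started. The bar is unchanged in the grip. I'll return it to the stand.

Run:
```python
from h import *
plan([.6055,-.2108,.300],6.65,12,255)
```

```text
from [0.4793 0.2205 0.2755] ang -75.37 tilt [-1.1e-03 -5.0e-04 -1.0e+00] turn -82.02133159419918
[[37.4, -1.1, -2.0, -6.84, 255], [37.3, 3.4, -2.0, -6.84, 255], [36.6, 7.8, -2.0, -6.84, 255], [35.4, 12.1, -2.0, -6.84, 255], [33.8, 16.2, -2.0, -6.84, 255], [31.6, 20.1, -2.0, -6.84, 255], [29.0, 23.7, -2.0, -6.84, 255], [25.9, 27.0, -2.0, -6.84, 255], [22.5, 29.9, -2.0, -6.84, 255], [18.8, 32.4, -2.0, -6.84, 255], [14.8, 34.4, -2.0, -6.84, 255], [10.6, 35.9, -2.0, -6.84, 255]]
```

```bash
python3 -m pendant '[[37.4,-1.1,-6,-6.84,255],[37.3,3.4,-6,-6.84,255],[36.6,7.8,-6,-6.84,255],[35.4,12.1,-6,-6.84,255],[33.8,16.2,0,-6.84,255],[31.6,20.1,0,-6.84,255],[29,23.7,0,-6.84,255],[25.9,27,0,-6.84,255],[22.5,29.9,0,-6.84,255],[18.8,32.4,0,-6.84,255],[14.8,34.4,0,-6.84,255],[10.6,35.9,0,-6.84,255]]'
python3 -m pendant '[[0,0,0,0,255],[0,0,0,0,255],[0,0,0,0,255],[0,0,0,0,255]]'
python3 - <<'E'
from h import *
import pickle
s=get_state();c=camera('wrist');save('w7.png',c['pixels'])
plan([.6056,-.2108,.29],6.65,1,255)
E
```

```text
time: 14.0
eef_pos: [0.6063, -0.2127, 0.2993]
eef_rot: [0.998, 0.061, -0.0, -0.0]
force: [0.3, 0.3, -2.6]
gripper_width: 0.188
time: 14.4
eef_pos: [0.6055, -0.2095, 0.3007]
eef_rot: [0.998, 0.059, 0.0, -0.0]
force: [0.8, 0.2, -1.8]
gripper_width: 0.187
from [ 0.6054 -0.2094  0.3009] ang 6.79 tilt [ 6.e-04 -1.e-04 -1.e+00] turn 0.14247108562767608
[[0.0, 1.4, 10.9, 0.14, 255]]
```

View pics/w7.png

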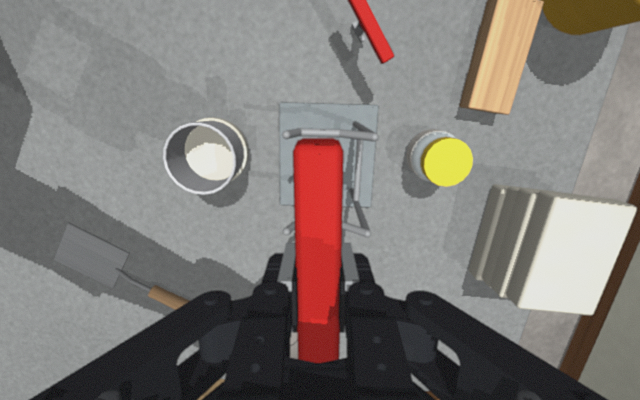

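The stand is undisturbed, with its front hook spanning (285–375, 133) just beyond the bar. I'll lower the key.

```bash
python3 -m pendant '[[0,1.4,20,0.14,255],[0,0,30,0,255],[0,0,30,0,255],[0,0,30,0,255],[0,0,20,0,255],[0,0,12,0,255],[0,0,6,0,255],[0,0,5,0,255],[0,0,2.5,0,255],[0,0,0,0,255],[0,0,0,0,255]]'; python3 q.py
```

```text
time: 15.55
eef_pos: [0.6059, -0.2123, 0.1461]
eef_rot: [0.998, 0.057, 0.001, 0.0]
force: [-0.2, -0.3, -2.3]
gripper_width: 0.188
15.55 [ 0.6059 -0.2123  0.1461] 6.57 [-0.2 -0.3 -2.3] [-0.001 -0.012  0.028] tau6 0.0
```

```bash
python3 -m pendant '[[0,0,1.5,0,255],[0,0,0,0,255]]'; python3 q.py;python3 -m pendant '[[0,0,1.2,0,255],[0,0,0,0,255]]'; python3 q.py
```

```text
time: 15.75
eef_pos: [0.6056, -0.2121, 0.1438]
eef_rot: [0.998, 0.057, 0.0, 0.0]
force: [0.8, 0.2, -2.5]
gripper_width: 0.189
15.75 [ 0.6056 -0.2121  0.1438] 6.57 [ 0.8  0.2 -2.5] [-0.014  0.025  0.068] tau6 0.0
time: 15.95
eef_pos: [0.6056, -0.2122, 0.1431]
eef_rot: [0.998, 0.057, 0.0, 0.0]
force: [-0.4, -0.8, -1.1]
gripper_width: 0.188
15.95 [ 0.6056 -0.2122  0.1431] 6.57 [-0.4 -0.8 -1.1] [ 0.027  0.146 -0.01 ] tau6 0.011
```

```bash
python3 -m pendant '[[0,0,0.5,0,255],[0,0,0,0,255]]' 20; python3 q.py
python3 -m pendant '[[0,0,0,0,203],[0,0,0,0,198],[0,0,0,0,193],[0,0,0,0,185],[0,0,0,0,170],[0,0,0,0,150],[0,0,0,0,130],[0,0,0,0,130],[0,0,0,0,130]]'
python3 - <<'E'
from h import *
c=camera('wrist');save('w8.png',c['pixels'])
E
```

```text
time: 16.15
eef_pos: [0.6057, -0.2121, 0.143]
eef_rot: [0.998, 0.057, 0.001, 0.0]
force: [-2.4, 0.7, 4.8]
gripper_width: 0.191
16.15 [ 0.6057 -0.2121  0.143 ] 6.58 [-2.4  0.7  4.8] [0.15  0.358 0.009] tau6 0.014
time: 17.05
eef_pos: [0.6055, -0.212, 0.1418]
eef_rot: [0.998, 0.057, 0.0, 0.0]
force: [-0.0, 0.3, -0.6]
gripper_width: 0.487
```

View pics/w8.png

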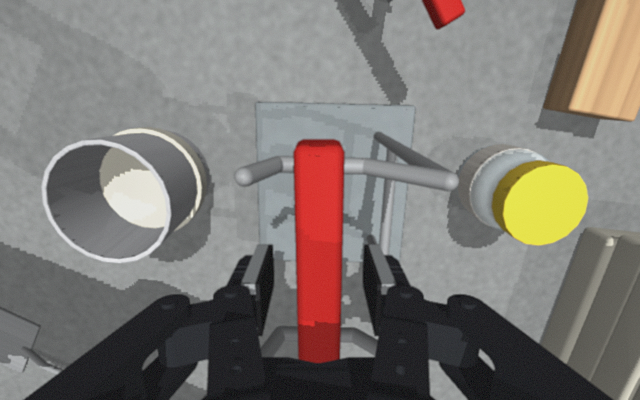

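The bar rests across both hooks at (320,165) and (320,340), and the fingers are clear on both sides. I'll rise straight up and move clear.

```bash
python3 -m pendant '[[0,0,-8,0,130],[0,0,-25,0,130],[0,0,-40,0,130],[0,0,-40,0,130],[0,0,-40,0,130],[0,0,-20,0,130],[0,0,0,0,130],[0,0,0,0,130]]'
python3 - <<'E'
from h import *
s=get_state();c=camera('wrist');T=wristT(s,c);save('w9.png',c['pixels'])
m=redmask(c['pixels'],100);m[:90]=0;m&=(np.abs(np.arange(640)-320)<60)
C=cloud(c,T)[m];print('bar',cv2.minAreaRect(C[:,:2].astype(np.float32)),np.percentile(C[:,2],[5,50,95]))
c=camera('scene');save('s9.png',c['pixels'])
save('s9c.png',cv2.resize(c['pixels'][150:310,190:450],None,fx=3,fy=3,interpolation=cv2.INTER_CUBIC))
E
```

```text
time: 17.9
eef_pos: [0.6054, -0.212, 0.3148]
eef_rot: [0.998, 0.057, 0.0, 0.0]
force: [0.7, -0.5, -0.8]
gripper_width: 0.49
bar ((0.6072269678115845, -0.20449459552764893), (0.02132313698530197, 0.13340407609939575), 6.068682670593262) [0.14830535 0.14968227 0.15091074]
```

View pics/w9.png

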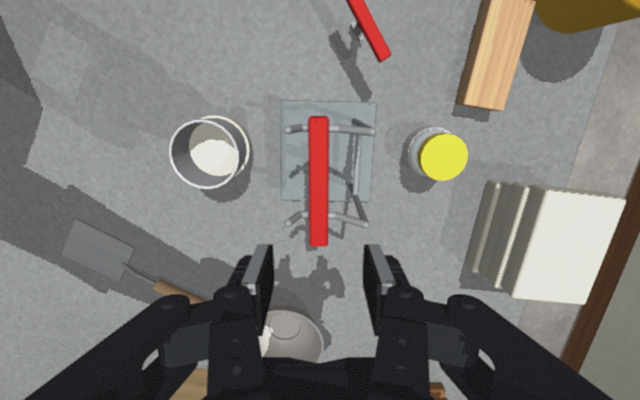

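View pics/s9c.png

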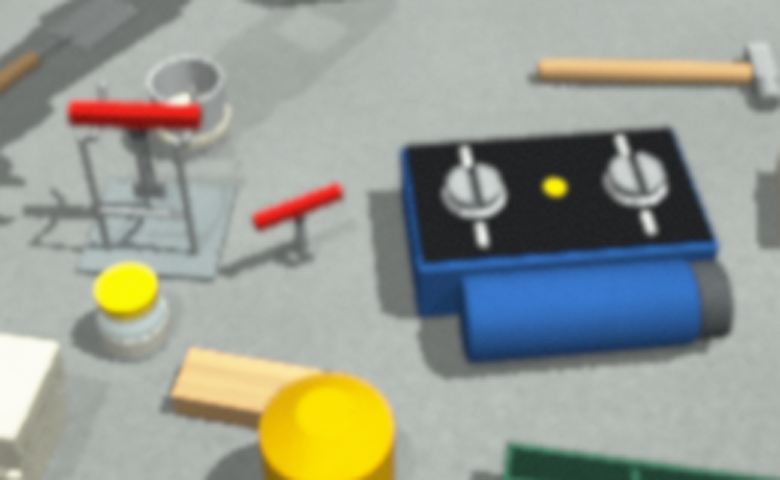

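The key hangs upright as it did at the start, both slots line up with their marks, and nothing else has moved. Handing in.

```bash
python3 -c "
from workcell import sign_off;print(sign_off())"
```

```text
the job is handed in; nothing more can be done
None
```

The loose screw (the one on the housing's +y side) is fully home, and the key is back on its two hooks. I lifted the large red T-key off, put its blade in the slot and turned the screw about 51° clockwise until it hit its stop. The job took about 18 s of the 51 s allowed.

**Screw at its stop:** the turning torque was steady at about 0.12 N m, then rose to 0.80 N m at the stop. The slot then measured 14.6° against 15.0° for the white marks.

**Other screw:** I never touched it. It measured about 1° off its marks, which matches the given starting angle of about 1.55 rad.

**Key:** it hangs upright on both hooks, with the top of its bar at 0.1497 m, the same as before. The gripper is open and about 0.17 m above it. My final fit of the bar's outline came out too large (133 × 21 mm instead of 120 × 18 mm), probably from stray edge points in the depth reading. I therefore relied on the pictures for its position, and they show it centred on the stand.

**Surroundings:** the objects in the last wide crop look the same as at the start. I compared them by eye and did not measure each one.

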